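# Fish the T-key out of a label roll's core with a pull hook

### The arm

A 6-joint arm with a two-finger parallel gripper is mounted at the origin on the work surface. World frame = base frame: x ahead of the robot, y to its left, z up, the work surface at z = 0. Lengths are in m, angles in rad, forces in N, time in s.
With the tool pointing down it reaches from about 0.35 to 0.775 m from the base axis. Payload 7.3 kg.
Tool frame: the origin (TCP) lies at the centre of the arm's flange, where the gripper is bolted on; the fingertips stand 178 mm ahead of it and the grasp point (between the pads) lies 159 mm ahead of it (tip_extent is the distance from the TCP to the fingertips, in m); z points along the fingers, y is the line along which they close (so a half turn about z gives the same grasp; the last joint's range is limited). The gripper opens to 92 mm and grips with 3 to 60 N. Pads are 19 mm wide; open, the fingers measure 130 mm over their backs; the gripper's body (75 mm by 190 mm) begins 47 mm behind the grasp point.
Start: joints at [-1.387, 0.342, 1.524, -0, 1.275, -0.146], TCP at [0.17, -0.497, 0.405] pointing down, gripper open.
Joint ranges: [-2.53, 2.53], [-0.77, 2.02], [0.04, 2.7], [-1, 4.14], [0.28, 2.66], [-3.11, 3.11]. Speed limits (rad/s): [2.57, 2.57, 3.14, 3.14, 3.14, 3.14].

### API

Orientations are given as [roll, pitch, yaw] about the fixed x, y, z axes, in that order (R = Rz(yaw) Ry(pitch) Rx(roll)).
In Python, from cell import * gives the robot as it stands.
- The arm moves only by the tool arm_command, never from a script. Its arguments are lists of equal length, an entry for each row: "xyz": the shift along the world's x, y, z in mm, a list of three; "spin": the turn about the world's z in degrees. In form: {"xyz": [[tx, ty, tz], ...], "spin": [spin, ...]}. A call has 1 to 20 rows; each row shifts and turns the commanded pose from where the row before left it; what a row does not reach is not made up. A row lasts 1/10 s, in which the tool goes at most 50 mm and 8.59 degrees, less where a joint would pass 70% of its speed; a pose out of reach is approached as far as the arm can. A call with a gripper value outside its range is refused whole. "jaw" is the opening, from -1 (shut) to 1 (fully open), set as the call begins (left out, the last holds). The fingers move at their own pace and stop on an object; "squeeze" is the grip in N (left out, the last holds). Time passes only in rows, so rows that do not move let the fingers close. It gives the time, the measured TCP pose, the force, the opening and the grip force at its end, in the units of the state.
- observe(): the state, without advancing time (a new reading comes with each control period).
- read_camera(name): name is "scene" or "top"; returns a dict with "img" (480x640x3 uint8, red, green, blue), "depth" (480x640 float32, m along the optical axis (not along the pixel's ray), 0 where there is no reading), "fx", "fy", "cx", "cy" (pixels), "dist_coeffs" ([k1, k2, p1, p2, k3] as OpenCV has them; the pictures are not rectified), "world_from_camera" (4x4, takes a point from camera to world coordinates). Camera axes: x right, y up, looking along -z (the intrinsics and any distortion apply to the point x, -y, -z); pixel columns grow to the right and rows downward; lengths in m; the calibration is good to about 2 mm. A picture is of the moment at which its call begins.
- hand_in(): hands the job in; it is judged then, once.
The state is a dict: "time": time; "qpos": joint angles; "qvel": joint speeds; "joint_efforts": joint torques, N m; "tool_pos": TCP position; "tool_rot": TCP orientation; "contact_force": force on the tool from outside, world axes, zero at the start; "torque": the same for the moment, N m; "opening": finger opening in m; "grip_force": force on a finger pad.
Only numpy, scipy, OpenCV 4.12 (cv2) and the standard library are available. Lean on these libraries where they do the work, as an engineer would, in place of code of your own. Each camera call takes 0.05 s, during which the arm holds its last target. There are 200 camera calls.

### The job

The label roll is locked by a T-key deep in its core: take the pull hook from its stand, catch the key's loop with it, turn the key clockwise (seen from above) until you feel its foot line up with the slot above it, and draw it out, never pulling hard and never touching the key with the fingers. Set the key down gently in the grey tray (do not drop it), then put the hook back upright in its stand and let go; leave everything else where it is.

Things in the scene. Friction and masses are not known exactly. Their poses are not given: they have to be found in the camera images.
- hook_tool: Pull hook, 120 g, 164 mm tall, upright and loose in its stand. Origin: centre of its underside, on the handle's axis; z up. Black handle 24 x 24 mm (sides along x, y), z 104 to 164: grip at about z 136. Below it a round guard 46 mm wide, z 100 to 104, rests on the stand. Flat shank 12 mm wide (x), y -8 to -4 mm, from the guard down to z 0. See hook_mouth.
- hook_mouth (a point): Floor of the hook's mouth, 4 mm above the tool's origin, same axes. The foot (z 0 to 4 of the tool) runs from the shank to y +7 mm and ends in an upturned lip, y 4 to 7, up to z 10 of the tool. The mouth is thus a channel 8 mm wide (y), 12 mm long (x), open upward, entered over the lip from +y. A 5 mm bar along x lies in it and turns with the hook, with about 12 degrees of play.
- key: Steel T-key, 56 to 112 g, loose, standing in the roll's bore. Origin: centre of its underside. Foot bar 40 (x) by 16 (y) by 8 mm high; neck 10 mm thick to z 28; then the loop (key_loop), top at z 60. It lifts freely 6 mm, then the foot meets the lock plate. Over 20 N between key and roll or plate damages it; so does moving faster than 0.7 m/s (a drop).
- key_loop (a point): Centre of the loop's opening, 44 mm above the key's origin, same axes. Upright rectangular loop of 5 mm wire in the xz plane; the opening is 20 mm wide (x) and 22 mm high (z). A hook enters it along the key's y, from either side. The loop is fixed to the key and turns it.
- roll: White label roll standing on end, fixed, 110 mm wide, 120 mm high; origin: centre of its underside. Bore 52 mm wide on its axis, floor at z 6. In it a sprung lock plate, z 20 to 28 (gives 1 mm per 3 N upward, does not turn), with a slot 52 x 22 mm across its middle, direction unmeasured (within 0.42 rad of the roll's x). The key's neck stands in the slot, its foot below, its loop above.
- bore_mouth (a point): Centre of the bore's open top, 120 mm above the roll's origin. The foot passes the slot only with its long side (x) along it, within about 7 degrees: the key must turn clockwise seen from above (negative about z) by 0.43 to 1.42 rad from its start. Find it by feel or sight: lift lightly (3 to 6 N); if it stops, ease off, turn on some 7 degrees, try again.
- stand: Grey square tube stand, fixed, 48 x 48 mm, 105 mm high on a thin base plate, with a square hole 28 x 28 mm down through its middle, sides along its x and y. Origin: centre of its underside. The hook tool hangs in it by the guard, upright, its origin 5 mm above the stand's.
- tray: Grey open tray, fixed, 180 mm (x) by 150 mm (y), 45 mm high, walls and floor 5 mm. Origin: centre of its underside.
- carton: Cardboard carton 120 x 150 x 80 mm. Bystander, to be left alone. Loose. Origin: centre of its underside.
- spare_roll: Spare label roll standing on end, 90 mm across, 60 mm high. Bystander, to be left alone. Loose. Origin: centre of its underside.
- jar: White jar 60 mm across, 85 mm high. Bystander, to be left alone. Loose. Origin: centre of its underside.

How it is judged:
By the outcome, as a careful person would: the job done as asked, in the order asked, and still so for the second after the job is handed in, with the robot touching nothing.
It also fails if it takes over 67 s, if anything falls off the work surface, if the arm or the gripper's body presses on something with over 40 N, if the wrist force passes 120 N, or if a joint passes its speed limit or range.

## Working session

There is one attempt and no reset: what is moved stays moved. The work goes in short steps, Python scripts to look and compute and a tool call to move; the robot and the scene stay as the last step left them, time stands still between calls to the robot, and variables do not carry over. Pictures are saved under pics/ and viewed, at most 10 in all, crops included, and the job is handed in when it is done.

Besides the shell and the picture viewer there is one more tool, called after "Request:" as name([rows], argument=value, ...), one row to a line, values as JSON. arm_command: Moves the arm, as the interface text tells. Its arguments: {"type":"object","properties":{"xyz":{"type":"array","items":{"type":"array","items":{"type":"number"}}},"spin":{"type":"array","items":{"type":"number"}},"jaw":{"type":"number"},"squeeze":{"type":"number"}},"required":["xyz","spin"]}

```bash
ls; mkdir -p pics; cat > h.py <<'E'
from cell import *
import numpy as np, cv2, pickle
def cloud(c):
    h,w=c["depth"].shape
    u,v=np.meshgrid(np.arange(w),np.arange(h))
    K=np.array([[c["fx"],0,c["cx"]],[0,c["fy"],c["cy"]],[0,0,1]])
    p=cv2.undistortPoints(np.stack([u,v],-1).reshape(-1,1,2).astype(np.float64),K,np.array(c["dist_coeffs"],float)).reshape(h,w,2)
    d=c["depth"].astype(float)
    P=np.stack([p[...,0]*d,-p[...,1]*d,-d],-1)
    T=np.array(c["world_from_camera"])
    W=P@T[:3,:3].T+T[:3,3]
    W[d==0]=np.nan
    return W
def snap(name,fn):
    c=read_camera(name); cv2.imwrite(f"pics/{fn}.png",c["img"][...,::-1]); pickle.dump(c,open(f"pics/{fn}.pkl","wb")); return c
E
python3 - <<'E'
from h import *
for n in("scene","top"):
    c=snap(n,n+"0"); print(n,c["fx"],c["cx"],c["cy"],c["dist_coeffs"],np.round(c["world_from_camera"],3).tolist(),(c["depth"]==0).mean())
print(observe())
E
```

```text
pics
scene 566.8561136157505 326.74068051428225 234.36610823643105 [0.03979141 0.         0.         0.         0.        ] [[0.718, -0.536, 0.445, 1.046], [0.696, 0.546, -0.467, -0.455], [0.007, 0.645, 0.764, 0.87], [0.0, 0.0, 0.0, 1.0]] 0.004124348958333334
top 504.97129837404236 317.45275234035404 237.53697972017366 [-0.13738935  0.          0.          0.          0.        ] [[-0.028, 0.981, -0.194, 0.455], [-0.999, -0.024, 0.023, 0.018], [0.018, 0.195, 0.981, 0.861], [0.0, 0.0, 0.0, 1.0]] 0.003997395833333334
{'time': 0.1, 'qpos': array([-1.38696780e+00,  3.42669704e-01,  1.52493362e+00, -1.76733704e-05,
        1.27539748e+00, -1.46005674e-01]), 'qvel': array([-0.00114864, -0.00120801, -0.00365287,  0.00091839, -0.00143133,
        0.00212772]), 'joint_efforts': array([ 1.69217004e-03, -4.32003415e+01, -2.44695014e+01,  7.19408761e-02,
        5.26176731e-02, -5.01894726e-05]), 'tool_pos': array([ 0.17003392, -0.49657507,  0.40410141]), 'tool_rot': array([-3.14019703e+00, -1.88146979e-04,  3.29839223e-01]), 'contact_force': array([ 0.51437914,  0.72147091, -0.33994596]), 'torque': array([-0.02404579, -0.02785459,  0.03227648]), 'grip_force': 0.0, 'opening': 0.09179884212038666}
```

```bash
sleep 1
```

```text
(no output)
```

View pics/scene0.png

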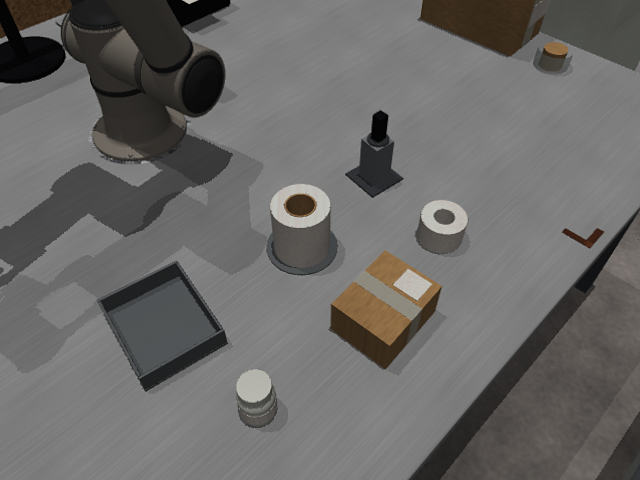

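View pics/top0.png

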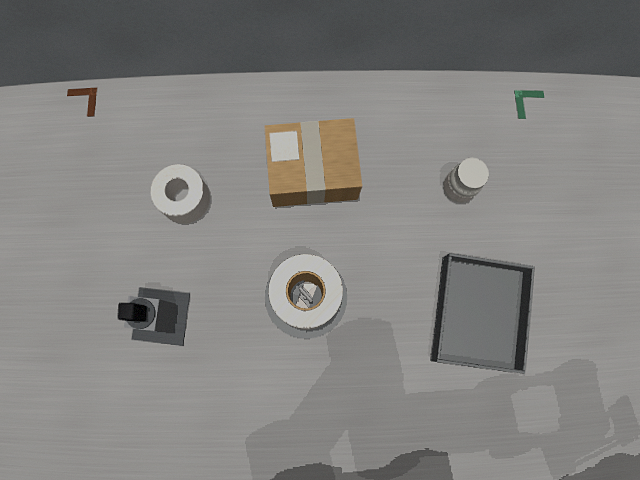

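The scene view shows the hook in its stand at (377,150), the roll at (301,225) and the tray at (162,322). In the top view the hook is at (135,312), the roll's bore with the key at (305,292) and the tray at (483,312).

```bash
python3 - <<'E'
from h import *
from scipy.optimize import least_squares
ct=pickle.load(open("pics/top0.pkl","rb"));cs=pickle.load(open("pics/scene0.pkl","rb"))
Wt,Ws=cloud(ct),cloud(cs)
def rect(P): 
    r=cv2.minAreaRect((P[:,:2]*1000).astype(np.float32)); return np.round(r[0],1),np.round(r[1],1),round(r[2],1)
def circ(P):
    f=lambda p:np.hypot(P[:,0]-p[0],P[:,1]-p[1])-p[2]
    return np.round(least_squares(f,[*P[:,:2].mean(0),.05],loss="soft_l1",f_scale=.001).x*1000,1)
for n,W,c in(("top",Wt,ct),("scene",Ws,cs)):
    X=W.reshape(-1,3); img=c["img"].reshape(-1,3).astype(int)
    ok=~np.isnan(X[:,0]); 
    print(n,"table z",np.nanmedian(X[ok&(abs(X[:,2])<.01),2]))
    seed={"top":dict(roll=(281,305),handle=(312,128),tray=(312,483)),"scene":dict(roll=(190,285),handle=(115,379),tray=(325,162))}[n]
    for k,(v,u) in seed.items(): print(k,np.round(W[v,u],4))
    # roll top
    near=ok&(np.hypot(X[:,0]-.42,X[:,1]-.03)<.2)
    r0=W[seed["roll"][0],seed["roll"][1]]
    m=ok&(abs(X[:,2]-.12)<.006)&(np.hypot(*(X[:,:2]-r0[:2]).T)<.12)
    mask=m.reshape(480,640)
    cn,_=cv2.findContours(mask.astype(np.uint8),cv2.RETR_CCOMP,cv2.CHAIN_APPROX_NONE)
    for q in sorted(cn,key=len)[-2:]:
        q=q[:,0]; P=W[q[:,1],q[:,0]]; P=P[~np.isnan(P[:,0])]; print(" roll circ",circ(P),len(P),"z",np.nanmedian(X[m,2]))
    h0=W[seed["handle"][0],seed["handle"][1]]
    d=np.hypot(*(X[:,:2]-h0[:2]).T)
    for a,b in((.16,.18),(.115,.16),(.1,.115),(.02,.1),(.002,.009)):
        m=ok&(d<.07)&(X[:,2]>a)&(X[:,2]<b)
        if m.sum()>8: print(" hook band",a,b,m.sum(),rect(X[m]),np.round(np.median(X[m,2]),4))
    t0=W[seed["tray"][0],seed["tray"][1]]
    m=ok&(np.hypot(*(X[:,:2]-t0[:2]).T)<.16)&(X[:,2]>.038)&(X[:,2]<.052)&(X[:,1]<-.1)
    print(" tray rim",rect(X[m]),np.median(X[m,2]))
c=ct["img"][262:324,275:337]; a=cv2.resize(c,(496,496),interpolation=cv2.INTER_CUBIC)
d=ct["depth"][262:324,275:337]; z=Wt[262:324,275:337,2]; zz=np.clip(np.nan_to_num(z)/.13*255,0,255).astype(np.uint8)
b=cv2.applyColorMap(cv2.resize(zz,(300,300),interpolation=cv2.INTER_NEAREST),cv2.COLORMAP_JET)
o=np.zeros((496,796,3),np.uint8);o[:,:496]=a[...,::-1];o[:300,496:]=b
cv2.imwrite("pics/bore0.png",o)
E
```

```text
top table z 0.0004024148880504841
roll [0.5488 0.0213 0.0112]
handle [0.4936 0.2664 0.1688]
tray [ 0.4867 -0.2832  0.0051]
 roll circ [522.8  20.9  26.3] 101 z 0.12022806165603206
 roll circ [522.8  20.9  54.3] 209 z 0.12022806165603206
 hook band 0.16 0.18 312 (array([495.6, 270.2]), array([24.5, 23.7]), 88.2) 0.1688
 hook band 0.115 0.16 173 (array([490.5, 263.9]), array([15.6, 30.4]), 52.1) 0.1413
 hook band 0.1 0.115 690 (array([495.4, 268.2]), array([50.4, 47.8]), 83.6) 0.1077
 hook band 0.02 0.1 412 (array([493. , 245.2]), array([ 3.1, 47.5]), 84.0) 0.0628
 hook band 0.002 0.009 1726 (array([494. , 265.6]), array([133.6, 137.5]), 81.2) 0.0041
 tray rim (array([ 484. , -276.2]), array([152.3, 181.6]), 79.3) 0.044483785817551746
scene table z -0.0008392013477416804
roll [0.4791 0.0268 0.1193]
handle [0.4975 0.266  0.1687]
tray [ 0.4825 -0.2775  0.0068]
 roll circ [525.3  19.7  26.2] 69 z 0.11883759443340358
 roll circ [525.8  19.4  54. ] 155 z 0.11883759443340358
 hook band 0.16 0.18 125 (array([498. , 267.7]), array([24.7, 23.5]), 87.8) 0.1665
 hook band 0.115 0.16 275 (array([502.8, 263.3]), array([31.8, 21.1]), 44.6) 0.1385
 hook band 0.1 0.115 315 (array([498.2, 267.8]), array([52.5, 51. ]), 82.6) 0.106
 hook band 0.02 0.1 893 (array([507.2, 254. ]), array([67.6, 39.8]), 35.5) 0.0621
 hook band 0.002 0.009 482 (array([498.5, 267.7]), array([129. , 123.6]), 21.3) 0.0036
 tray rim (array([ 486.4, -276.3]), array([150.5, 184. ]), 79.5) 0.04330231512735805
```

View pics/bore0.png

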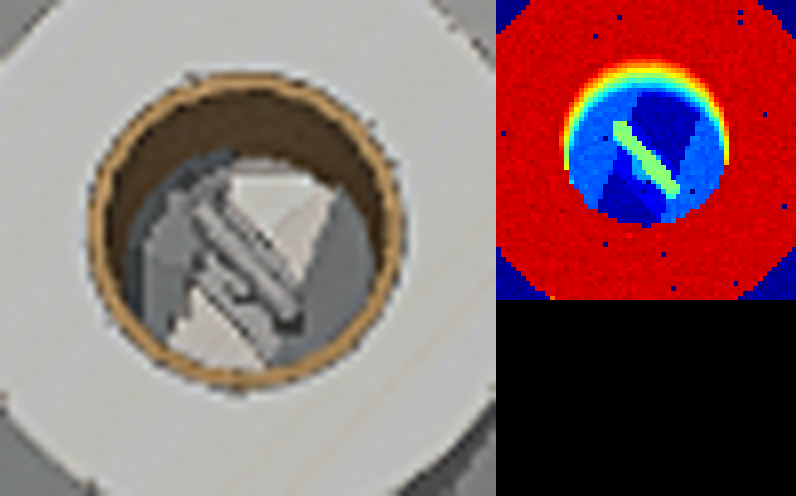

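The crop shows the loop's top bar running from (200,200) to (290,310), and the slot running from lower left (215,350) to upper right (285,180). Next I fit both in world coordinates.

```bash
python3 - <<'E'
from h import *
from scipy.optimize import minimize
ct=pickle.load(open("pics/top0.pkl","rb"));W=cloud(ct)
c0=np.array([.5228,.0209])
X=W[262:324,275:337].reshape(-1,3);X=X[~np.isnan(X[:,0])]
r=np.hypot(*(X[:,:2]-c0).T)
L=X[(r<.026)&(X[:,2]>.052)&(X[:,2]<.075)]
L=L[np.hypot(*(L[:,:2]-c0).T)<.022]
print(len(L),"z",np.round(np.percentile(L[:,2],[5,50,95]),4))
T=L[L[:,2]>.058]; re=cv2.minAreaRect((T[:,:2]*1000).astype(np.float32)); print("loop bar",re)
ev,V=np.linalg.eigh(np.cov(T[:,:2].T)); d=V[:,1]; print("loop mean",T.mean(0),"dir deg",np.degrees(np.arctan2(d[1],d[0])))
pl=X[(r<.0245)&(X[:,2]>.022)&(X[:,2]<.034)]; fl=X[(r<.0245)&(X[:,2]<.018)]
print("plate",len(pl),np.median(pl[:,2]),"low",len(fl),np.percentile(fl[:,2],[10,50,90]))
def cost(p):
    a,o=p; n=np.array([-np.sin(a),np.cos(a)])
    dp=abs((pl[:,:2]-c0)@n-o); df=abs((fl[:,:2]-c0)@n-o)
    return np.maximum(.011-dp,0).sum()+np.maximum(df-.011,0).sum()
b=min((cost((a,o)),np.degrees(a),o) for a in np.radians(np.arange(-90,90,.5)) for o in np.arange(-.004,.0041,.0005))
print("slot",b)
E
```

```text
61 z [0.0627 0.0659 0.0681]
loop bar ((522.2882690429688, 21.089336395263672), (29.869483947753906, 4.895812034606934), 40.04977035522461)
loop mean [0.52209752 0.0209971  0.06582684] dir deg -139.75931987741558
plate 275 0.028152285020648704 low 261 [0.00477283 0.00717864 0.0147616 ]
slot (np.float64(0.02148589746557457), np.float64(-21.5), np.float64(0.0005000000000000004))
```

Request:
arm_command([
  [31,25,0],
  [31,25,0],
  [31,25,0],
  [31,25,0],
  [31,25,0],
  [31,25,0],
  [31,25,0],
  [31,25,0],
  [31,25,0],
  [31,25,0],
  [1.7,46,0],
  [1.7,46,0],
  [1.7,46,0],
  [1.7,46,0],
  [1.7,46,0],
  [1.7,46,0],
  [1.7,46,0],
  [1.7,46,0],
  [1.7,46,0],
  [1.7,46,0],
], spin=[-2.1,-2.1,-2.1,-2.1,-2.1,-2.1,-2.1,-2.1,-2.1,-2.1,0,0,0,0,0,0,0,0,0,0], jaw=1)

```text
time: 2.1
tool_pos: [0.4967, 0.2152, 0.4045]
tool_rot: [3.141, 0.001, -0.037]
contact_force: [0.4, -1.2, -0.7]
opening: 0.0917
grip_force: 0.0
```

Request:
arm_command([
  [0,27,0],
  [0,27,0],
  [0,0,-35],
  [0,0,-35],
  [0,0,-24],
  [0,0,-10],
  [0,0,0],
], spin=[0,0,0,0,0,0,0], jaw=1)

```text
time: 2.8
tool_pos: [0.4968, 0.2671, 0.2994]
tool_rot: [3.14, 0.003, -0.037]
contact_force: [0.4, -0.1, -0.1]
opening: 0.0919
grip_force: 0.0
```

Request:
arm_command([
  [0,0,0],
  [0,0,0],
  [0,0,0],
  [0,0,0],
  [0,0,0],
  [0,0,0],
  [0,0,0],
  [0,0,0],
], spin=[0,0,0,0,0,0,0,0], jaw=-0.6, squeeze=30)

```text
time: 3.6
tool_pos: [0.497, 0.2673, 0.3007]
tool_rot: [3.141, 0.0, -0.037]
contact_force: [0.2, 0.5, -0.1]
opening: 0.0321
grip_force: 0.0
```

Request:
arm_command([
  [0,0,0],
  [0,0,0],
  [0,0,0],
  [0,0,0],
], spin=[0,0,0,0], jaw=-1, squeeze=40)

```text
time: 4.0
tool_pos: [0.4971, 0.2673, 0.3007]
tool_rot: [-3.142, -0.0, -0.037]
contact_force: [0.3, 0.9, 0.7]
opening: 0.0235
grip_force: 40.0
```

Request:
arm_command([
  [0,0,15],
  [0,0,30],
  [0,0,40],
  [0,0,40],
  [0,0,35],
  [0,0,10],
  [0,0,0],
  [0,0,0],
], spin=[0,0,0,0,0,0,0,0])

```text
time: 4.8
tool_pos: [0.4969, 0.2672, 0.4687]
tool_rot: [3.14, 0.003, -0.037]
contact_force: [-1.2, 0.2, -1.7]
opening: 0.0234
grip_force: 40.0
```

```bash
python3 - <<'E'
from h import *
c=snap("scene","scene1");W=cloud(c);snap("top","top1")
o=observe();print(o["tool_pos"],o["tool_rot"],o["contact_force"],o["opening"],o["grip_force"])
cv2.imwrite("pics/s1c.png",cv2.resize(c["img"][20:190,310:450,::-1],None,fx=4,fy=3.5,interpolation=cv2.INTER_CUBIC)[:600])
E
```

```text
[0.49699474 0.2672372  0.46837242] [ 3.13980799  0.00396819 -0.0367899 ] [-0.13207836 -0.42594567 -1.52525019] 0.023784318905189318 39.99920904636383
```

View pics/s1c.png

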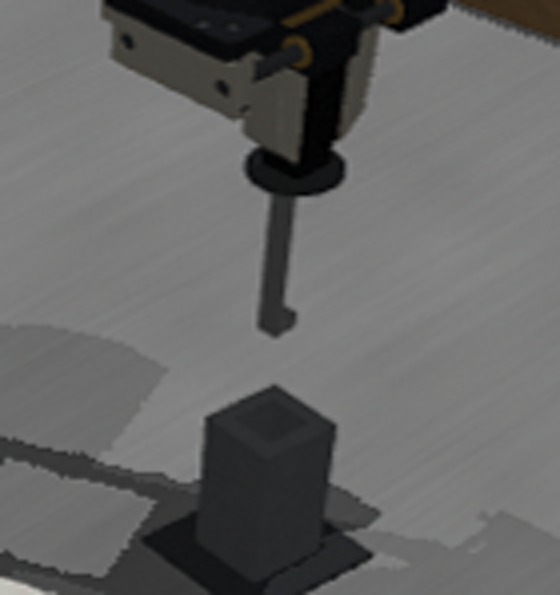

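The hook is lifted clear of the stand, with the shank at (275,260) and the lip pointing right at (290,315). Depth should tell which world direction that is.

```bash
python3 - <<'E'
from h import *
t=observe()["tool_pos"]; z0=t[2]-.159-.136; print("hook z0",z0)
for n in("scene","top"):
    c=pickle.load(open(f"pics/{n}1.pkl","rb"));X=cloud(c).reshape(-1,3)
    d=X[:,:2]-t[:2]
    m=(np.hypot(*d.T)<.04)
    for a,b in((-.006,.002),(.002,.012),(.012,.03),(.03,.09),(.094,.107),(.107,.12)):
        s=m&(X[:,2]>z0+a)&(X[:,2]<z0+b); P=X[s]
        if len(P)>4: print(n,a,b,len(P),"lo",np.round((P.min(0)-[*t[:2],0])*1000,1),"hi",np.round((P.max(0)-[*t[:2],0])*1000,1),"med",np.round((np.median(P,0)-[*t[:2],0])*1000,1))
E
```

```text
hook z0 0.17337242485302207
scene -0.006 0.002 18 lo [ -6.7 -10.9 169.8] hi [  6.1   5.7 175.2] med [  3.4  -3.4 173.6]
scene 0.002 0.012 42 lo [ -7.2 -11.5 175.4] hi [  5.4   6.6 185.2] med [  0.3  -7.7 179.3]
scene 0.012 0.03 44 lo [ -7.2 -11.3 185.9] hi [  5.5  -4.6 203.1] med [  0.3  -8.8 194.3]
scene 0.03 0.09 171 lo [ -9.9 -11.5 203.5] hi [  6.   -3.4 262.5] med [ -0.5  -8.  232.6]
scene 0.094 0.107 212 lo [-25.2 -25.5 271.5] hi [ 22.6  22.8 280.3] med [  8.7 -10.8 276.3]
scene 0.107 0.12 93 lo [-14.  -18.6 280.4] hi [ 12.6  16.  293.2] med [  9.3  -7.4 285.8]
top 0.094 0.107 18 lo [-15.1 -15.8 273.1] hi [ 15.8  -8.7 278.5] med [-12.6 -12.8 277. ]
top 0.107 0.12 5 lo [-15.3 -12.2 282. ] hi [-13.  -11.1 286.3] med [-14.1 -11.5 284.1]
```

Request:
arm_command([
  [4.4,-20,0],
  [4.4,-36,0],
  [4.4,-36,0],
  [4.4,-36,0],
  [4.4,-36,0],
  [4.4,-36,0],
  [4.4,-36,0],
  [4.3,-19.6,0],
  [0,0,0],
  [0,0,0],
  [0,0,0],
], spin=[5.3,5.3,5.3,5.3,5.3,5.3,5.3,5.3,0,0,0])

```text
time: 6.0
tool_pos: [0.532, 0.0126, 0.47]
tool_rot: [-3.14, 0.001, 0.703]
contact_force: [0.8, -0.7, -1.9]
opening: 0.0238
grip_force: 40.0
```

```bash
python3 - <<'E'
from h import *
o=observe();print(o["tool_pos"],o["tool_rot"],o["contact_force"])
t=o["tool_pos"]
c=snap("scene","scene2");W=cloud(c);X=W.reshape(-1,3);z0=t[2]-.295
a=np.radians(40.2);R=np.array([[np.cos(a),np.sin(a)],[-np.sin(a),np.cos(a)]])
d=(X[:,:2]-t[:2])@R.T*1000
for lo,hi in((-.006,.002),(.002,.012),(.012,.03),(.03,.09),(.094,.1)):
    s=(np.hypot(*d.T)<40)&(X[:,2]>z0+lo)&(X[:,2]<z0+hi)
    if s.sum()>4: print(lo,s.sum(),np.round(d[s].min(0),1),np.round(d[s].max(0),1),np.round(np.median(d[s],0),1))
E
```

```text
[0.53203113 0.01255627 0.4700318 ] [-3.14032114e+00  7.66780279e-04  7.02935385e-01] [ 0.83568301 -0.65614607 -1.91082497]
-0.006 14 [-6.8 -8.9] [5.1 3. ] [-0.8 -7.8]
0.002 32 [ -6.7 -11.1] [5. 5.] [ 0.4 -8.4]
0.012 54 [ -6.4 -11. ] [ 4.6 -6. ] [-0.9 -8.7]
0.03 188 [ -7.2 -13.3] [ 5.1 -2.5] [-1.  -8.9]
0.094 32 [-22.  -25.3] [21.5  0. ] [  3.2 -19.1]
```

Request:
arm_command([
  [0,-1,-20],
  [0,0,-30],
  [0,0,-25],
  [0,0,-18],
  [0,0,-14],
  [0,0,-10],
  [0,0,-8],
  [0,0,-4],
  [0,0,0],
  [0,0,0],
], spin=[0,0,0,0,0,0,0,0,0,0])

```text
time: 7.05
tool_pos: [0.5323, 0.0107, 0.3423]
tool_rot: [3.141, -0.001, 0.703]
contact_force: [0.1, 0.3, -0.9]
opening: 0.0237
grip_force: 40.0
```

Request:
arm_command([
  [-1.6,1.9,-1],
  [-1.6,1.9,0],
  [-1.6,1.9,0],
  [-1.6,1.9,0],
  [-1.3,1.6,0],
  [0,0,0],
  [0,0,0],
], spin=[0,0,0,0,0,0,0])

```text
time: 7.75
tool_pos: [0.5244, 0.0199, 0.3408]
tool_rot: [3.141, -0.0, 0.703]
contact_force: [0.5, 0.3, -1.0]
opening: 0.0235
grip_force: 40.0
```

```bash
python3 - <<'E'
from h import *
o=observe();print(o["tool_pos"],o["tool_rot"],o["contact_force"],o["torque"])
c=snap("top","top3");X=cloud(c)[262:324,275:337].reshape(-1,3)
r=np.hypot(*(X[:,:2]-[.5228,.0209]).T);s=(r<.024)&(X[:,2]>.05)&(X[:,2]<.1);print(s.sum(),np.round(X[s].mean(0),4) if s.any() else "")
s=(r<.024)&(X[:,2]<.1);print(s.sum())
E
```

```text
[0.52443494 0.01994425 0.34079714] [ 3.14139580e+00 -7.04762138e-05  7.03448892e-01] [ 0.45424212  0.31161544 -0.99134949] [-0.00175653 -0.01613017  0.02203821]
0 
0
```

Request:
arm_command([
  [0,0,3],
  [0,0,3],
  [0,0,3],
  [0,0,2],
  [0,0,0],
  [0,0,0],
  [0,0,0],
], spin=[0,0,0,0,0,0,0])

```text
time: 8.5
tool_pos: [0.5244, 0.0199, 0.3516]
tool_rot: [-3.141, 0.0, 0.703]
contact_force: [0.8, 0.3, -1.4]
opening: 0.0242
grip_force: 40.0
```

Request:
arm_command([
  [0,0,2],
  [0,0,2],
  [0,0,0],
  [0,0,0],
  [0,0,0],
], spin=[0,0,0,0,0])

```text
time: 9.0
tool_pos: [0.5244, 0.0199, 0.3557]
tool_rot: [3.142, 0.0, 0.703]
contact_force: [0.1, -0.5, -2.0]
opening: 0.024
grip_force: 40.0
```

```bash
python3 -c "
from h import *
o=observe();print(o['tool_pos'],o['contact_force'],o['torque'])"
```

```text
[0.52441773 0.01991386 0.35568633] [ 0.1220733  -0.49453757 -1.96849012] [0.03287194 0.02356928 0.01753459]
```

Request:
arm_command([
  [0,0,1],
  [0,0,1],
  [0,0,1],
  [0,0,0.5],
  [0,0,0],
  [0,0,0],
], spin=[0,0,0,0,0,0])

```text
time: 9.6
tool_pos: [0.5244, 0.0199, 0.359]
tool_rot: [-3.141, 0.0, 0.703]
contact_force: [0.2, -0.1, -4.1]
opening: 0.0238
grip_force: 40.0
```

Request:
arm_command([
  [0,0,0.5],
  [0,0,0.5],
  [0,0,0],
  [0,0,0],
], spin=[0,0,0,0])

```text
time: 10.0
tool_pos: [0.5244, 0.0199, 0.36]
tool_rot: [-3.141, 0.0, 0.703]
contact_force: [0.3, 0.5, -7.1]
opening: 0.0236
grip_force: 40.0
```

Request:
arm_command([
  [0,0,-1.5],
  [0,0,-2],
  [0,0,0],
  [0,0,0],
  [0,0,0],
  [0,0,0],
  [0,0,0],
  [0,0,0],
  [0,0,0],
  [0,0,0],
  [0,0,0],
  [0,0,0],
  [0,0,0],
  [0,0,0],
  [0,0,0],
  [0,-0.5,0],
  [0,-0.5,0],
  [0,0,0],
  [0,0,0],
], spin=[0,0,-3,-4,-4,-4,-4,-4,-4,-4,-4,-4,-4,-4,-4,-4,-4,-3,0])

```text
time: 11.9
tool_pos: [0.5246, 0.0189, 0.3573]
tool_rot: [-3.141, -0.001, -0.379]
contact_force: [0.5, 0.6, -2.0]
opening: 0.0239
grip_force: 40.0
```

```bash
python3 -c "
from h import *
o=observe();print(o['tool_pos'],o['tool_rot'],o['contact_force'],o['torque'])
c=snap('top','top4');X=cloud(c)[255:330,268:345];import numpy as np;print(np.nansum((X[...,2]<.1)))"
```

```text
[0.52459514 0.01888185 0.35726121] [-3.14126649e+00 -1.29033568e-03 -3.79296772e-01] [ 0.482252    0.64477229 -2.01082573] [0.05179536 0.02240258 0.0087865 ]
638
```

Request:
arm_command([
  [0,0,1],
  [0,0,1],
  [0,0,1],
  [0,0,0],
  [0,0,0],
], spin=[0,0,0,0,0])

```text
time: 12.45
tool_pos: [0.5245, 0.0189, 0.3598]
tool_rot: [3.142, -0.0, -0.379]
contact_force: [-0.0, 0.3, -1.8]
opening: 0.0237
grip_force: 40.0
```

Request:
arm_command([
  [0,0,1],
  [0,0,1],
  [0,0,1],
  [0,0,0],
  [0,0,0],
], spin=[0,0,0,0,0])

```text
time: 12.95
tool_pos: [0.5244, 0.0189, 0.3628]
tool_rot: [3.141, 0.0, -0.379]
contact_force: [0.6, 1.0, -1.9]
opening: 0.0238
grip_force: 40.0
```

Request:
arm_command([
  [0,0,2],
  [0,0,2],
  [0,0,2],
  [0,0,3],
  [0,0,3],
  [0,0,3],
  [0,0,0],
], spin=[0,0,0,0,0,0,0])

```text
time: 13.65
tool_pos: [0.5245, 0.0189, 0.3783]
tool_rot: [-3.141, -0.001, -0.379]
contact_force: [-0.2, -1.1, -1.7]
opening: 0.0238
grip_force: 40.0
```

Request:
arm_command([
  [0,0,4],
  [0,0,6],
  [0,0,8],
  [0,0,9],
  [0,0,9],
  [0,0,9],
  [0,0,9],
  [0,0,9],
  [0,0,9],
  [0,0,9],
  [0,0,9],
  [0,0,9],
  [0,0,8],
  [0,0,5],
  [0,0,2],
  [0,0,0],
  [0,0,0],
], spin=[0,0,0,0,0,0,0,0,0,0,0,0,0,0,0,0,0])

```text
time: 15.35
tool_pos: [0.5244, 0.0189, 0.4914]
tool_rot: [3.141, 0.001, -0.379]
contact_force: [0.5, 0.4, -2.8]
opening: 0.0236
grip_force: 40.0
```

```bash
python3 - <<'E'
from h import *
o=observe();print(o['tool_pos'],o['contact_force'])
c=snap("scene","scene5");snap("top","top5")
cv2.imwrite("pics/s5c.png",cv2.resize(c["img"][40:280,200:400,::-1],None,fx=2.5,fy=2.5))
E
```

```text
[0.5244228  0.01889152 0.49137325] [ 0.4679583   0.3926592  -2.79686542]
```

View pics/s5c.png

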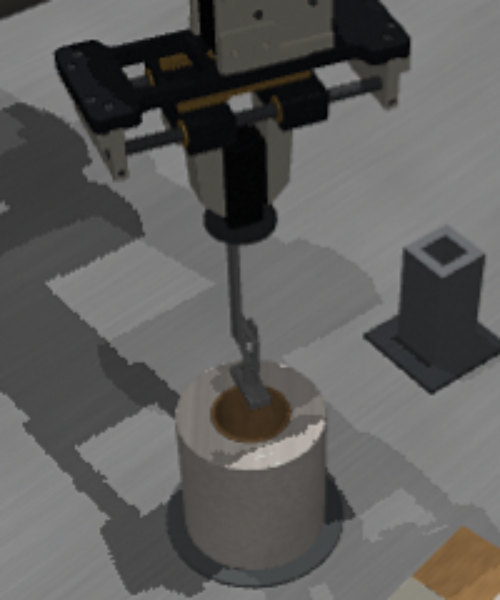

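The key hangs free from the hook (crop pixels (250,370)), with its foot above the roll and clear of the bore. I'll move it over the tray.

Request:
arm_command([
  [-0.5,-4,2],
  [-1,-8,2],
  [-1.6,-12,2],
  [-2.1,-16,0],
  [-2.6,-20,0],
  [-2.9,-22,0],
  [-2.9,-22,0],
  [-2.9,-22,0],
  [-2.9,-22,0],
  [-2.9,-22,0],
  [-2.9,-22,0],
  [-2.9,-22,0],
  [-2.6,-20,0],
  [-2.1,-17,0],
  [-1.9,-15,0],
  [-1.5,-12,0],
  [-1,-8,0],
  [-0.7,-5,0],
  [0,-2,0],
  [0,0,0],
], spin=[0,0,0,0,0,0,0,0,0,0,0,0,0,0,0,0,0,0,0,0])

```text
time: 17.45
tool_pos: [0.4866, -0.2739, 0.4977]
tool_rot: [-3.141, 0.0, -0.379]
contact_force: [0.7, 0.1, -2.0]
opening: 0.0239
grip_force: 40.0
```

```bash
python3 - <<'E'
from h import *
o=observe();print(o['tool_pos'],o['contact_force']);t=o["tool_pos"]
for n in("scene","top"):
    c=snap(n,n+"6");X=cloud(c).reshape(-1,3)
    m=(np.hypot(*(X[:,:2]-t[:2]).T)<.05)&(X[:,2]>.1)&(X[:,2]<.23)
    P=X[m]
    if len(P): 
        print(n,len(P),"zmin",P[:,2].min(),np.percentile(P[:,2],3)); q=P[P[:,2]<P[:,2].min()+.012]
        print(np.round((q.min(0)-[*t[:2],0])*1000),np.round((q.max(0)-[*t[:2],0])*1000))
c=pickle.load(open("pics/scene6.pkl","rb"))
cv2.imwrite("pics/s6c.png",cv2.resize(c["img"][100:340,60:260,::-1],None,fx=2.5,fy=2.5))
E
```

```text
[ 0.48663671 -0.27394067  0.49772615] [ 0.72676508  0.13426477 -1.97501337]
scene 434 zmin 0.15056411751630394 0.15373830459266333
[-17. -13. 151.] [ 24.  16. 162.]
top 554 zmin 0.151524116558729 0.15457300609301616
[-22.  -7. 152.] [ 20.  16. 163.]
```

View pics/s6c.png

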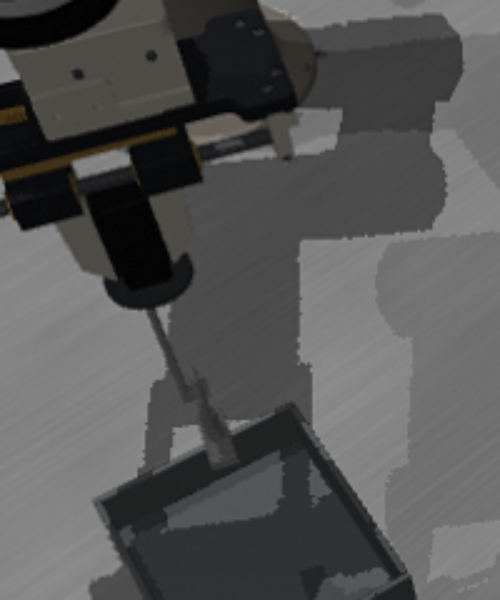

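The key hangs straight from the hook above the tray, its foot at (225,455) in the crop, with its underside measured at z 151 mm. I'll lower it.

Request:
arm_command([
  [0,0,-3],
  [0,0,-7],
  [0,0,-12],
  [0,0,-15],
  [0,0,-15],
  [0,0,-15],
  [0,0,-15],
  [0,0,-15],
  [0,0,-13],
  [0,0,-10],
  [0,0,-8],
  [0,0,-6],
  [0,0,-4],
  [0,0,-2],
  [0,0,0],
  [0,0,0],
], spin=[0,0,0,0,0,0,0,0,0,0,0,0,0,0,0,0])

```text
time: 19.15
tool_pos: [0.4866, -0.2742, 0.3581]
tool_rot: [3.141, -0.001, -0.379]
contact_force: [-0.6, 0.6, -1.8]
opening: 0.0237
grip_force: 40.0
```

Request:
arm_command([
  [0,0,-1],
  [0,0,-1],
  [0,0,-1],
  [0,0,-0.5],
  [0,0,-0.5],
  [0,0,-0.5],
  [0,0,-0.5],
  [0,0,-0.5],
  [0,0,-0.5],
  [0,0,-0.5],
  [0,0,-0.5],
  [0,0,-0.5],
  [0,0,0],
  [0,0,0],
], spin=[0,0,0,0,0,0,0,0,0,0,0,0,0,0])

```text
time: 20.55
tool_pos: [0.4865, -0.2741, 0.3502]
tool_rot: [3.142, 0.0, -0.379]
contact_force: [-0.0, -1.0, -1.0]
opening: 0.0237
grip_force: 40.0
```

```bash
python3 - <<'E'
from h import *
o=observe();print(o['tool_pos'],o['contact_force']);t=o["tool_pos"]
for n in("scene","top"):
    c=snap(n,n+"7");X=cloud(c).reshape(-1,3)
    m=(np.hypot(*(X[:,:2]-t[:2]).T)<.04)
    a=-.379;R=np.array([[np.cos(a),np.sin(a)],[-np.sin(a),np.cos(a)]])
    for lo,hi in((.01,.016),(.03,.045),(.045,.058),(.058,.07),(.075,.1)):
        s=m&(X[:,2]>lo)&(X[:,2]<hi);d=(X[s,:2]-t[:2])@R.T*1000
        if s.sum()>3: print(n,lo,s.sum(),np.round(d.min(0),1),np.round(d.max(0),1),np.round(X[s,2].max(),4))
E
```

```text
[ 0.48654238 -0.27409523  0.35023105] [-0.04821051 -0.99608326 -0.95501917]
scene 0.01 122 [-18.6 -30.9] [23.  10.9] 0.0156
scene 0.03 28 [-2.5 -1.5] [17.3  7.6] 0.0447
scene 0.045 29 [-5.6 -7.7] [17.   7.3] 0.058
scene 0.058 87 [-11.3  -7.3] [16.3  8.4] 0.0699
scene 0.075 38 [-5.  -7.8] [ 7.6 -2.4] 0.0996
top 0.01 100 [-22.   -6.4] [ 5.8 10.9] 0.0155
top 0.03 33 [-15.   -0.8] [1.4 6.5] 0.0415
top 0.045 13 [-15.4  -3.6] [-0.9  6.8] 0.0578
top 0.058 55 [-15.1  -5.8] [0.4 7.3] 0.0694
top 0.075 21 [-8.6 -7.4] [-2.1 -2.5] 0.0932
```

Request:
arm_command([
  [0,0,-1],
  [0,0,-1.5],
  [0,0,-2],
  [0,0,-2],
  [0,0,-1],
  [0,0,0],
  [0,0,0],
], spin=[0,0,0,0,0,0,0])

```text
time: 21.35
tool_pos: [0.4866, -0.2741, 0.3427]
tool_rot: [3.142, 0.0, -0.379]
contact_force: [-1.6, 0.5, -2.3]
opening: 0.0236
grip_force: 40.0
```

Request:
arm_command([
  [-0.2,-0.5,0],
  [-0.4,-0.9,0],
  [-0.7,-1.9,0],
  [-0.7,-1.9,0],
  [-0.7,-1.9,0],
  [-0.7,-1.9,0],
  [-0.7,-1.9,0],
  [-0.7,-1.9,0],
  [-0.7,-1.9,0],
  [-0.7,-1.9,0],
  [-0.7,-1.9,0],
  [0,0,0],
], spin=[0,0,0,0,0,0,0,0,0,0,0,0])

```text
time: 22.55
tool_pos: [0.4796, -0.2929, 0.3427]
tool_rot: [3.141, 0.0, -0.379]
contact_force: [0.4, 0.1, -0.7]
opening: 0.024
grip_force: 40.0
```

```bash
python3 - <<'E'
from h import *
o=observe();print(o['tool_pos'],o['contact_force']);t=np.array([.4865,-.2741])
for n in("scene","top"):
    c=snap(n,n+"8");X=cloud(c).reshape(-1,3)
    m=(np.hypot(*(X[:,:2]-t[:2]).T)<.045)
    a=-.379;R=np.array([[np.cos(a),np.sin(a)],[-np.sin(a),np.cos(a)]])
    for lo,hi in((.01,.016),(.045,.058),(.058,.07),(.075,.1)):
        s=m&(X[:,2]>lo)&(X[:,2]<hi);d=(X[s,:2]-t[:2])@R.T*1000
        if s.sum()>3: print(n,lo,s.sum(),np.round(d.min(0),1),np.round(d.max(0),1),np.round(X[s,2].max(),4))
c=pickle.load(open("pics/top8.pkl","rb"));d=c["img"][240:380,400:560,::-1]
cv2.imwrite("pics/t8c.png",cv2.resize(d,None,fx=4,fy=4))
E
```

```text
[ 0.47955623 -0.29285203  0.34273261] [ 0.4110017   0.08056961 -0.71449512]
scene 0.01 120 [-18.9  -4.8] [22.3 11. ] 0.016
scene 0.045 76 [-11.  -27.5] [16.3  5.4] 0.0578
scene 0.058 65 [-13.5 -27.5] [16.5  5.3] 0.0686
scene 0.075 32 [ -6.5 -27.7] [  8.3 -23.6] 0.0998
top 0.01 147 [-27.4  -6. ] [23.6 22.6] 0.0157
top 0.045 51 [-15.3 -28. ] [-0.5  4.4] 0.058
top 0.058 30 [-15.  -24.9] [-0.6  4.3] 0.0676
top 0.075 13 [ -7.9 -26.1] [ -3.7 -22.6] 0.0874
```

View pics/t8c.png

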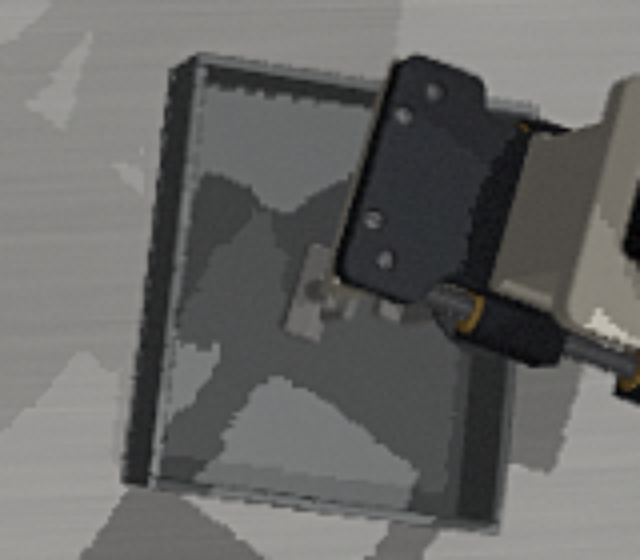

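The key stands upright in the tray at (310,295) in the crop, and the hook has come free of it to the right. I'll raise the hook and return to the stand.

Request:
arm_command([
  [0,0,10],
  [0,0,25],
  [0,0,35],
  [0,0,35],
  [0,0,22],
  [1,20,0],
  [1.2,40,0],
  [1.2,40,0],
  [1.2,40,0],
  [1.2,40,0],
  [1.2,40,0],
  [1.2,40,0],
  [1.2,40,0],
  [1.2,40,0],
  [1.2,40,0],
  [1.2,40,0],
  [1.2,40,0],
  [1.2,40,0],
  [1.2,40,0],
  [0.8,20,0],
], spin=[0,0,0,0,0,1.3,1.3,1.3,1.3,1.3,1.3,1.3,1.3,1.3,1.3,1.3,1.3,1.3,1.3,1.3])

```text
time: 24.65
tool_pos: [0.4954, 0.271, 0.4686]
tool_rot: [-3.141, 0.002, -0.034]
contact_force: [0.6, -0.9, -1.5]
opening: 0.024
grip_force: 40.0
```

Request:
arm_command([
  [0,0,0],
  [0,0,0],
], spin=[0,0,0])

```text
invalid input at $.spin: expected 2 entries
```

Request:
arm_command([
  [1,-3,0],
  [0,0,0],
  [0,0,0],
], spin=[0,0,0])

```text
time: 24.95
tool_pos: [0.4977, 0.2638, 0.4694]
tool_rot: [3.141, 0.001, -0.039]
contact_force: [0.6, 0.5, -1.4]
opening: 0.0236
grip_force: 40.0
```

```bash
python3 - <<'E'
from h import *
o=observe();print(o['tool_pos'],o['tool_rot'],o['contact_force']);t=o["tool_pos"]
for n in("scene","top"):
    c=snap(n,n+"9");X=cloud(c).reshape(-1,3)
    m=(np.hypot(*(X[:,:2]-t[:2]).T)<.06)
    s=m&(X[:,2]>.1)&(X[:,2]<.111);P=X[s]
    if s.sum()>10:
        r=cv2.minAreaRect((P[:,:2]*1000).astype(np.float32)); print(n,s.sum(),r)
E
```

```text
[0.49767725 0.26381353 0.46940989] [ 3.14092881e+00  9.06911748e-04 -3.91334890e-02] [ 0.62690748  0.45848446 -1.44842403]
scene 300 ((497.90087890625, 267.13134765625), (50.96990966796875, 51.56581115722656), 83.23918914794922)
top 270 ((493.5590515136719, 252.11712646484375), (15.950309753417969, 47.55866622924805), 82.02108001708984)
```

Request:
arm_command([
  [0,4,0],
  [0,0,-10],
  [0,0,-20],
  [0,0,-25],
  [0,0,-20],
  [0,0,-20],
  [0,0,-25],
  [0,0,-22],
  [0,0,-14],
  [0,0,-7],
  [0,0,-2],
  [0,0,0],
], spin=[0,0,0,0,0,0,0,0,0,0,0,0])

```text
time: 26.25
tool_pos: [0.4982, 0.2684, 0.3049]
tool_rot: [-3.142, -0.0, -0.039]
contact_force: [-0.4, -0.4, -1.0]
opening: 0.0239
grip_force: 40.0
```

Request:
arm_command([
  [0,0,-1],
  [0,0,-1],
  [0,0,-0.7],
  [0,0,0],
  [0,0,0],
], spin=[0,0,0,0,0])

```text
time: 26.75
tool_pos: [0.4981, 0.2684, 0.3022]
tool_rot: [-3.142, -0.0, -0.038]
contact_force: [-0.2, 0.2, -1.6]
opening: 0.024
grip_force: 40.0
```

Request:
arm_command([
  [0,0,-0.5],
  [0,0,-0.5],
  [0,0,-0.4],
  [0,0,0],
  [0,0,0],
], spin=[0,0,0,0,0])

```text
time: 27.25
tool_pos: [0.4981, 0.2684, 0.3008]
tool_rot: [3.142, -0.0, -0.038]
contact_force: [-0.9, 0.4, 0.6]
opening: 0.0236
grip_force: 40.0
```

Contact: the guard is on the stand. Release slowly and retreat.

Request:
arm_command([
  [0,0,0],
  [0,0,0],
  [0,0,0],
  [0,0,0],
  [0,0,0],
  [0,0,0],
  [0,0,0],
  [0,0,0],
  [0,0,0],
], spin=[0,0,0,0,0,0,0,0,0], jaw=1)

```text
time: 28.15
tool_pos: [0.498, 0.2684, 0.3006]
tool_rot: [3.142, -0.0, -0.038]
contact_force: [-0.3, 0.5, -0.3]
opening: 0.0899
grip_force: 0.0
```

Request:
arm_command([
  [0,0,5],
  [0,0,15],
  [0,0,30],
  [0,0,40],
  [0,0,40],
  [0,0,20],
  [-10,-30,0],
  [-10,-40,0],
  [-10,-40,0],
  [-10,-30,0],
  [0,0,0],
  [0,0,0],
  [0,0,0],
], spin=[0,0,0,0,0,0,0,0,0,0,0,0,0])

```text
time: 29.45
tool_pos: [0.4583, 0.129, 0.4509]
tool_rot: [-3.141, -0.001, -0.038]
contact_force: [-0.4, 0.7, 0.4]
opening: 0.0916
grip_force: 0.0
```

```bash
python3 - <<'E'
from h import *
print(observe()["tool_pos"])
c=snap("scene","scene10");cv2.imwrite("pics/s10c.png",cv2.resize(c["img"][80:440,80:480,::-1],None,fx=1.6,fy=1.6))
E
```

```text
[0.45825463 0.12897398 0.45091575]
```

View pics/s10c.png

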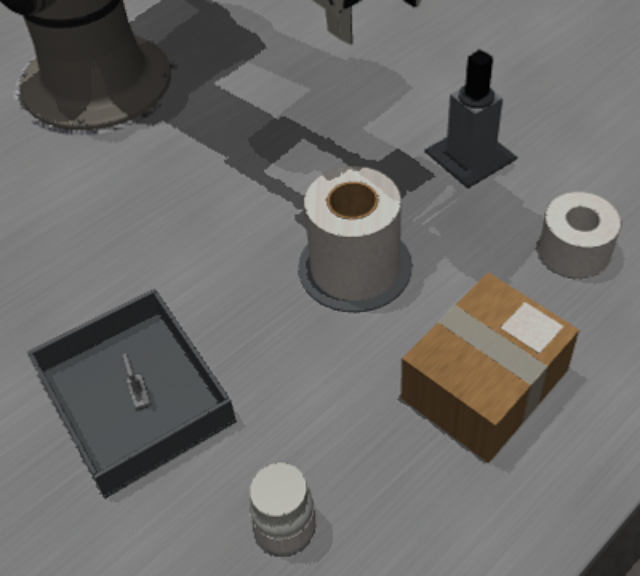

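The key stands in the tray at (135,385), and the hook is upright in its stand at (478,80). Everything else looks undisturbed.

```bash
python3 -c "
from cell import *
print(hand_in())"
```

```text
the job is handed in; nothing more can be done
None
```

The key was turned about 62° clockwise, drawn out and set down standing in the grey tray; the hook is back upright in its stand and released, and the job was handed in at about 29.5 s with no verdict returned.

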